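# Swing the dispenser spout over the conical flask and open its tap

### The job

On the dispensing stand, push the swing spout round with a finger until its outlet is over the middle of the conical flask's mouth; only then push the tap's lever fully open, so that it lies in line with the supply pipe. Leave all the glassware and everything else on the bench standing where it is.

Things in the scene. Friction and masses are not known exactly. Their poses are not given: they have to be found in the camera images.
- stand: Fixed dispensing stand: aluminium disc 304 mm across, 12 mm thick, a column at its centre, an 18 mm supply pipe (axis 66 mm up) from the column along the stand's +y, the tap on it 180 mm out. Four vessels stand on grey spots 110 mm from the column, at about -130, -80, -30, +20 degrees from +x (counter-clockwise from above). Origin: under the column on the bench; z up.
- spout (a joint): Swing of the spout about the column's upright axis, rad, from -1.7 to 1.7 (stops); grows counter-clockwise seen from above. At 0 the spout points 55 degrees clockwise of the stand's +x. Friction about 0.12 N m (1.5 N at 80 mm); it stays where it is left.
- spout_axis (a point): Point on the column's axis at mid-height of the spout's bar (127 mm above the bench). The bar is steel, 14 mm thick and 24 mm tall (from 115 to 139 mm above the bench), and runs level from a round hub (42 mm across, top 142 mm up) to 110 mm from the axis; push it on its flat side.
- spout_outlet (a point): The spout's outlet: bottom centre of the 12 mm thick upright nozzle at the bar's outer end, 110 mm from the column's axis and 100 mm above the bench; it passes above all the vessels.
- flask: Conical flask of clear glass, loose: 62 mm across at the foot, tapering to a 33 mm neck, 84 mm tall; it is the only cone-shaped vessel. It stands on one of the four spots of the stand. Origin: centre of its underside, z up.
- flask_mouth (a point): Centre of the conical flask's round mouth, 84 mm above its foot; the opening is 27 mm across in the neck.
- tap (a joint): Turn of the tap's lever about an upright axis, rad: 0 closed (across the pipe, pointing along the stand's +x), 1.57 fully open (in line with the pipe, pointing along the stand's +y, away from the column), stops at both; opens counter-clockwise from above. Friction 0.2 N m (4 N at 50 mm); stays where it is left.
- tap_axis (a point): Point on the axis of the tap's lever at the lever's mid-height, 110 mm above the bench. The lever is a black bar 12 mm thick, 22 mm tall (99 to 121 mm above the bench), reaching 78 mm from this axis; its round hub is 24 mm across, 122 mm high. The brass valve and pipe below it end 94 mm up.
- tap_end (a point): Outer end of the tap's lever, at its mid-height, 78 mm from the tap's axis.
- beaker: Straight-sided glass beaker, loose, 52 mm across, 62 mm tall, on a spot of the stand. Origin: centre of its underside, z up.
- tube: Narrow straight glass specimen tube, loose, 34 mm across, 85 mm tall, on a spot of the stand. Origin: centre of its underside, z up.
- dish: Low glass bowl, loose, 68 mm across, 30 mm tall, on a spot of the stand. Origin: centre of its underside, z up.
- petri: Closed glass Petri dish, loose on the bench, 90 mm across, 16 mm tall.
- washbottle: White plastic bottle, loose on the bench, 64 mm across, 160 mm tall.
- jar: Small brown glass jar with black lid, loose on the bench, 54 mm across, 70 mm tall.
- marker: Blue marker pen lying on the bench, 14 mm thick, 135 mm long.
- spatula: Steel spatula lying on the bench, 180 mm long.
Mind the look-alikes: they are no part of the job. Leave any red or yellow look-alike of the dish alone.

How it is judged:
By the outcome, as a careful person would: the job done as asked, in the order asked, and still so for the second after the job is handed in, with the robot touching nothing.
It also fails if it takes over 56 s, if anything falls off the work surface, if the arm or the gripper's body presses on something with over 40 N, if the wrist force passes 120 N, or if a joint passes its speed limit or range.

### The arm

A 7-joint arm with a two-finger parallel gripper is mounted at the origin on the work surface. World frame = base frame: x ahead of the robot, y to its left, z up, the work surface at z = 0. Lengths are in mm, angles in degrees, forces in N, time in s.
With the tool pointing down it reaches from about 425 to 875 mm from the base axis. Payload 8.4 kg.
Tool frame: the origin (TCP) lies at the very end of the fingers, on their centre line; the grasp point (between the pads) lies 19 mm behind it (pinch_z is the distance from the TCP to the grasp point, in mm); z points along the fingers, y is the line along which they close (so a half turn about z gives the same grasp; the last joint's range is limited). The gripper opens to 87 mm and grips with 3 to 60 N. Pads are 19 mm wide; open, the fingers measure 117 mm over their backs; the gripper's body (75 mm by 190 mm) begins 51 mm behind the grasp point.
Start: joints at [-75.871, 19.091, 2.286, 83.961, -0.768, 76.965, -3.352], TCP at [220.317, 611.493, 222.546] pointing down, gripper open.
Joint ranges: [-147.57, 147.57], [-21.85, 119.76], [-74.77, 79.35], [14.55, 137.4], [-85.83, 265.84], [4.83, 119.75], [-152.11, 152.11]. Speed limits (degrees/s): [127.2, 127.2, 159.86, 159.86, 180, 180, 180].

### API

Orientations are given as a 3x3 rotation matrix whose columns are the frame's x, y, z axes.
In Python, from bench import sense, snapshot, sign_off, pinch_z gives the robot as it stands. The module is installed in compiled form; this text tells all that it offers.
- The arm moves only by the tool send_rows, never from a script. Its argument "steps" is a list of rows, each a list of 3 entries, a list of its own where there are three numbers: the shift along the tool's x, y, z in m, then the turn, a rotation vector about the tool's x, y, z in degrees, then the opening, from 0 (shut) to 1 (fully open). In form: [[[dx, dy, dz], [wx, wy, wz], jaw], ...]. A call has exactly 10 rows; each row shifts and turns the commanded pose from where the row before left it, along the tool's axes as they then stand; what a row does not reach is not made up. A row lasts 1/10 s, in which the tool goes at most 50 mm and 8.59 degrees, less where a joint would pass 70% of its speed; a pose out of reach is approached as far as the arm can. A call is refused whole if a number of a shift passes 0.05 or a number of a turn 8.59, either way. A call with a gripper value outside its range is refused whole. The fingers move at their own pace and stop on an object; "squeeze" is the grip in N (left out, the last holds). Time passes only in rows, so rows that do not move let the fingers close, or fill a call up. It gives the time, the measured TCP pose, the force, the opening and the grip force at its end, in the units of the state.
- sense(): the state, without advancing time (a new reading comes with each control period).
- snapshot(name): name is "scene" or "top"; returns a dict with "pixels" (480x640x3 uint8, red, green, blue), "fx", "fy", "cx", "cy" (pixels), "rvec" (rotation vector, rad) and "tvec" (3), from world to camera coordinates, as OpenCV has them. Camera axes: x right, y down, z forward; pixel columns grow to the right and rows downward; lengths in mm; the calibration is good to about 2 mm. A picture is of the moment at which its call begins. There is no depth.
- sign_off(): hands the job in; it is judged then, once.
The state is a dict: "time": time; "joint_pos": joint angles; "qvel": joint speeds; "joint_efforts": joint torques, N m; "tcp_pos": TCP position; "orientation": TCP orientation; "wrist_force": force on the tool from outside, world axes, zero at the start; "wrist_torque": the same for the moment, N m; "gripper_width": finger opening in mm; "gripper_force": force on a finger pad.
Only numpy, scipy, OpenCV 4.12 (cv2) and the standard library are available. Lean on these libraries where they do the work, as an engineer would, in place of code of your own. Each camera call takes 0.05 s, during which the arm holds its last target. There are 200 camera calls.

## Working session

There is one attempt and no reset: what is moved stays moved. The work goes in short steps, Python scripts to look and compute and a tool call to move; the robot and the scene stay as the last step left them, time stands still between calls to the robot, and variables do not carry over. Pictures are saved under pics/ and viewed, at most 10 in all, crops included, and the job is handed in when it is done.

Besides the shell and the picture viewer there is one more tool, called after "Call:" as a command line: name --argument value ..., lists and objects as JSON in quotes. send_rows: Moves the arm, as the interface text tells. Its arguments: {"type":"object","properties":{"steps":{"type":"array"},"squeeze":{"type":"number"}},"required":["steps"]}

```bash
mkdir -p pics
cat > h.py <<'E'
import numpy as np, cv2
from bench import sense, snapshot, sign_off, pinch_z
def snap(n,f=None):
    s=snapshot(n)
    if f: cv2.imwrite('pics/'+f,cv2.cvtColor(s['pixels'],cv2.COLOR_RGB2BGR))
    return s
def ray(s,u,v,z):
    R=cv2.Rodrigues(np.array(s['rvec'],float))[0];t=np.array(s['tvec'],float).ravel()
    d=R.T@np.array([(u-s['cx'])/s['fx'],(v-s['cy'])/s['fy'],1]);c=-R.T@t
    return c+d*(z-c[2])/d[2]
def proj(s,p):
    K=np.array([[s['fx'],0,s['cx']],[0,s['fy'],s['cy']],[0,0,1.]])
    return cv2.projectPoints(np.array(p,float).reshape(-1,1,3),np.array(s['rvec'],float),np.array(s['tvec'],float),K,None)[0].reshape(-1,2)
E
python3 - <<'E'
from h import *
for n in("scene","top"):
    s=snap(n,n+'0.png'); R=cv2.Rodrigues(np.array(s['rvec'],float))[0];print(n,-R.T@np.array(s['tvec']).ravel(),s['fx'])
q=sense();print(q)
E
```

```text
scene [1402.08236782 -171.09656851 1079.19361993] 582.3406767851927
top [ 460.614062    -19.61633178 1445.22576798] 598.600454723545
{'time': 0.1, 'joint_pos': array([-75.87208921,  19.12551128,   2.28535999,  84.00607644,
        -0.76850806,  76.96551739,  -3.35268232]), 'qvel': array([ 0.00017023, -0.05180641, -0.03985772, -0.07628331,  0.06381522,
        0.03680076,  0.01974515]), 'joint_efforts': array([ 3.04373621e-03, -6.57817554e+01,  1.33899294e+00, -4.04707897e+01,
       -6.00863434e-02,  4.11452644e-02,  1.02667011e-04]), 'tcp_pos': array([220.18791188, 611.11756963, 221.77248451]), 'orientation': array([[-9.40795989e-01,  3.38973075e-01, -4.02549907e-04],
       [ 3.38973303e-01,  9.40794994e-01, -1.37079663e-03],
       [-8.59462130e-05, -1.42609364e-03, -9.99998979e-01]]), 'wrist_force': array([ 0.54996719, -0.35756137, -0.542624  ]), 'wrist_torque': array([-0.05630149,  0.05577292,  0.01201561]), 'gripper_force': 0.0001607426383998245, 'gripper_width': 86.95421708475438}
```

View pics/scene0.png

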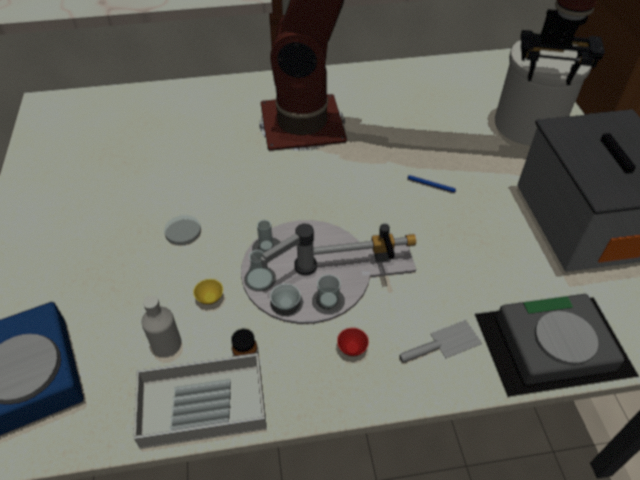

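View pics/top0.png

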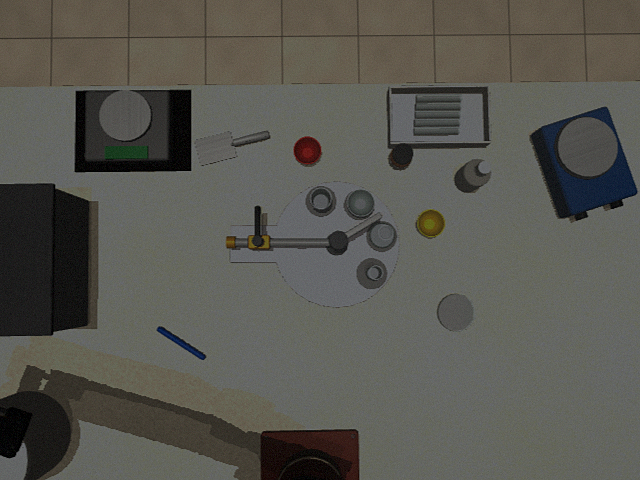

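Run:
```python
import cv2
a=cv2.imread('pics/scene0.png')[205:330,225:425];b=cv2.imread('pics/top0.png')[165:315,220:420]
b=cv2.convertScaleAbs(b,alpha=1.6)
cv2.imwrite('pics/sc.png',cv2.resize(a,None,fx=4,fy=4,interpolation=2));cv2.imwrite('pics/tc.png',cv2.resize(b,None,fx=4,fy=4,interpolation=2))
```

```text
(no output)
```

View pics/sc.png

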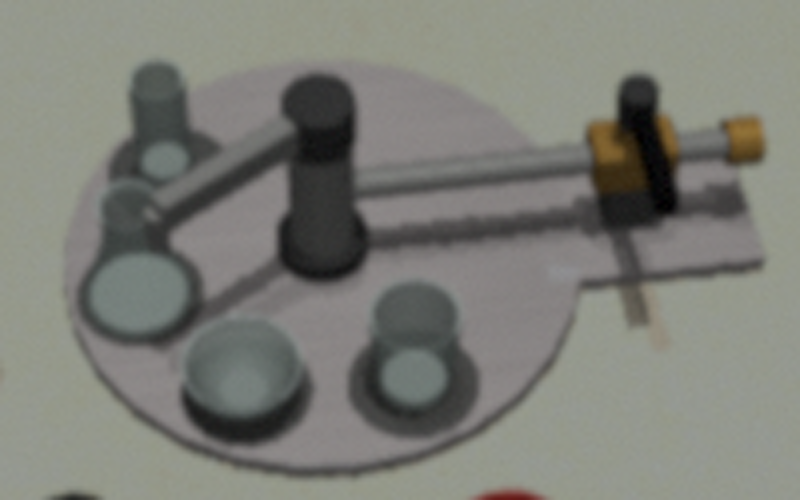

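View pics/tc.png

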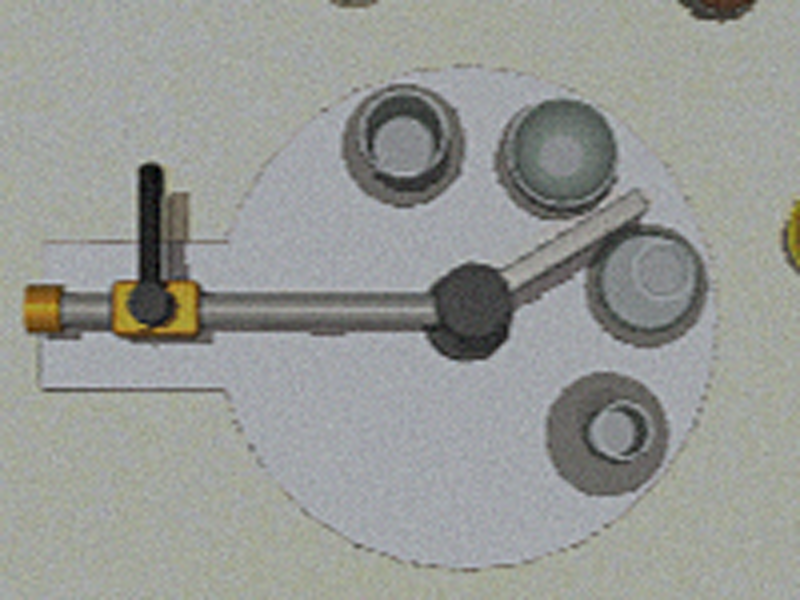

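```bash
cat > m.py <<'E'
from h import *
t=snapshot('top');s=snapshot('scene')
T=lambda x,y,z:ray(t,220+(x-1.5)/4,165+(y-1.5)/4,z)
S=lambda x,y,z:ray(s,225+(x-1.5)/4,205+(y-1.5)/4,z)
p=lambda n,v:print(n,np.round(v,1))
c=T(472,298,142);p('col',c);p('col scene',S(320,97,142))
k=T(150,303,122);p('tap',k);p('tap scene',S(638,90,122))
p('lever end',T(150,165,121))
m=T(662,270,96);p('mouth',m);p('mouth scene',S(127,193,96));f=T(645,287,14);p('foot',f)
e=T(638,200,139);p('spout end',e)
for n,a in(('tube',T(617,432,97)),('mouth',m),('foot',f),('spout',e),('dish',T(562,148,42)),('beaker',T(405,135,74))):
    d=(a-c)[:2];print(n,np.round(a,1),np.hypot(*d).round(1),np.degrees(np.arctan2(d[1],d[0])).round(1))
d=(k-c)[:2];print('pipe dir',np.hypot(*d),np.degrees(np.arctan2(d[1],d[0])))
E
python3 m.py
```

```text
col [558.1 -68.3 142. ]
col scene [557.5 -68.9 142. ]
tap [559.3 109.2 122. ]
tap scene [562.6 108.5 122. ]
lever end [636.3 108.7 121. ]
mouth [ 576.  -177.9   96. ]
mouth scene [ 569.6 -178.8   96. ]
foot [ 572.9 -177.1   14. ]
spout end [ 611.1 -160.5  139. ]
tube [ 484.7 -150.5   97. ] 110.2 -131.8
mouth [ 576.  -177.9   96. ] 111.1 -80.7
foot [ 572.9 -177.1   14. ] 109.8 -82.3
spout [ 611.1 -160.5  139. ] 106.3 -60.1
dish [ 653.7 -126.7   42. ] 112.0 -31.4
beaker [658.  -33.7  74. ] 105.7 19.1
pipe dir 177.49296376300296 89.61863375416078
```

Run:
```python
from h import *
t=snapshot('top');s=snapshot('scene')
for q in((97,335),(90,202)):print('top z0',ray(t,*q,0).round())
for q in((573,268),(520,188)):print('scene z0',ray(s,*q,0).round())
for z in(150,200,250,300):print(z,ray(t,52,335,z).round()[:2],ray(s,540,118,z).round()[:2],ray(t,52,184,z).round()[:2],ray(s,573,197,z).round()[:2])
P=[sense()['tcp_pos'],sense()['tcp_pos']+[0,0,70]];print(proj(t,P),proj(s,P))
```

```text
top z0 [348. 504.   0.]
top z0 [667. 523.   0.]
scene z0 [654. 553.   0.]
scene z0 [376. 534.   0.]
150 [361. 545.] [279. 586.] [686. 549.] [566. 543.]
200 [365. 523.] [340. 545.] [677. 527.] [611. 504.]
250 [369. 501.] [400. 505.] [669. 505.] [656. 466.]
300 [372. 480.] [460. 464.] [660. 483.] [701. 427.]
[[  1.68205559 409.48439616]
 [-17.82242978 417.2599974 ]] [[548.1159896   80.01843143]
 [556.49098899  55.50162504]]
```

Call:
send_rows --steps '[[[-0.018,-0.034,0],[0,0,0],0],[[-0.018,-0.034,0],[0,0,0],0],[[-0.018,-0.034,0],[0,0,0],0],[[-0.018,-0.034,0],[0,0,0],0],[[-0.018,-0.034,0],[0,0,0],0],[[-0.018,-0.034,0],[0,0,0],0],[[0,0,0],[0,0,-7.1],0],[[0,0,0],[0,0,-7.1],0],[[0,0,0],[0,0,-7.1],0],[[0,0,0],[0,0,-7.1],0]]' --squeeze 10

```text
time: 1.3
tcp_pos: [252.8, 382.9, 222.8]
orientation: [[-0.988, -0.154, 0.0], [-0.154, 0.988, 0.0], [-0.0, 0.0, -1.0]]
wrist_force: [0.1, 0.0, -0.5]
gripper_width: 14.8
gripper_force: 0.0
```

```bash
cat > d.py <<'E'
import sys
from h import *
q=sense();R=q['orientation'];p=q['tcp_pos'];g=np.array(list(map(float,sys.argv[1:4])))
print('tcp',p.round(1),'y ang',np.degrees(np.arctan2(R[1,1],R[0,1])).round(1),'tilt',R[:,2].round(3),'F',q['wrist_force'].round(1),'w',round(q['gripper_width'],1),'t',q['time'])
print('tool delta m',(R.T@(g-p)/1000).round(4),'n50',np.abs(R.T@(g-p)).max()/50)
E
python3 d.py 628 -114 200
```

```text
tcp [252.8 382.9 222.8] y ang 98.9 tilt [ 0.  0. -1.] F [ 0.1  0.  -0.5] w 14.8 t 1.3
tool delta m [-0.2941 -0.5488  0.0226] n50 10.975541681648627
```

Call:
send_rows --steps '[[[-0.025,-0.046,0],[0,0,0],0],[[-0.025,-0.046,0],[0,0,0],0],[[-0.025,-0.046,0],[0,0,0],0],[[-0.025,-0.046,0],[0,0,0],0],[[-0.025,-0.046,0],[0,0,0],0],[[-0.025,-0.046,0],[0,0,0],0],[[-0.025,-0.046,0],[0,0,0],0],[[-0.025,-0.046,0],[0,0,0],0],[[-0.025,-0.046,0],[0,0,0],0],[[-0.025,-0.046,0],[0,0,0],0]]'

```text
time: 2.3
tcp_pos: [555.5, -17.4, 223.1]
orientation: [[-0.989, -0.15, 0.001], [-0.15, 0.989, 0.001], [-0.001, 0.0, -1.0]]
wrist_force: [0.7, 0.8, -0.2]
gripper_width: 0.4
gripper_force: 0.0
```

```bash
python3 d.py 630 -114 160
```

```text
tcp [555.5 -17.4 223.1] y ang 98.6 tilt [ 0.001  0.001 -1.   ] F [ 0.7  0.8 -0.2] w 0.4 t 2.3
tool delta m [-0.0591 -0.1067  0.0631] n50 2.1337663943129512
```

Call:
send_rows --steps '[[[-0.015,-0.027,0],[0,0,0],0],[[-0.015,-0.027,0],[0,0,0],0],[[-0.015,-0.027,0],[0,0,0],0],[[-0.014,-0.026,0],[0,0,0],0],[[0,0,0.015],[0,0,0],0],[[0,0,0.016],[0,0,0],0],[[0,0,0.016],[0,0,0],0],[[0,0,0.016],[0,0,0],0],[[0,0,0],[0,0,0],0],[[0,0,0],[0,0,0],0]]'

```text
time: 3.3
tcp_pos: [628.5, -112.1, 159.4]
orientation: [[-0.989, -0.15, -0.001], [-0.15, 0.989, 0.0], [0.0, 0.0, -1.0]]
wrist_force: [0.8, 0.6, 0.5]
gripper_width: 0.4
gripper_force: 0.0
```

```bash
python3 d.py 630 -114 122
python3 - <<'E'
from h import *
a=snap('top')['pixels'][165:315,260:420,::-1];b=snap('scene')['pixels'][190:340,230:390,::-1]
v=[cv2.resize(cv2.convertScaleAbs(x,alpha=k),None,fx=2.5,fy=2.5,interpolation=2) for x,k in((a,1.7),(b,1.2))]
cv2.imwrite('pics/c1.png',np.hstack(v))
E
```

```text
tcp [ 628.5 -112.1  159.4] y ang 98.6 tilt [-0.001  0.    -1.   ] F [0.8 0.6 0.5] w 0.4 t 3.3
tool delta m [-0.0012 -0.0021  0.0374] n50 0.74823916240799
```

View pics/c1.png

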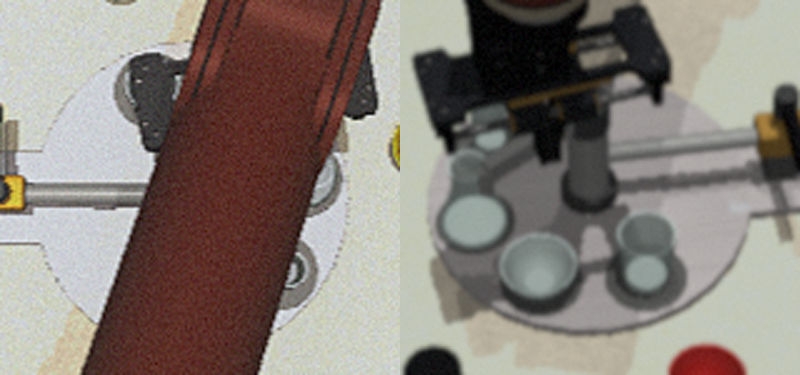

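Call:
send_rows --steps '[[[0,0,0.01],[0,0,0],0],[[0,0,0.01],[0,0,0],0],[[0,0,0.01],[0,0,0],0],[[0,0,0.008],[0,0,0],0],[[0,-0.007,0],[0,0,0],0],[[0,-0.007,0],[0,0,0],0],[[0,-0.007,0],[0,0,0],0],[[0.005,0,0],[0,0,0],0],[[0.005,0,0],[0,0,0],0],[[0.005,0,0],[0,0,0],0]]'

```text
time: 4.4
tcp_pos: [616.7, -135.8, 121.7]
orientation: [[-0.989, -0.149, 0.0], [-0.149, 0.989, 0.0], [-0.001, 0.0, -1.0]]
wrist_force: [3.0, 0.3, 0.6]
gripper_width: 0.7
gripper_force: 0.8
```

Call:
send_rows --steps '[[[0.003,0,0],[0,0,0],0],[[0.003,0,0],[0,0,0],0],[[0.003,0,0],[0,0,0],0],[[0.003,0,0],[0,0,0],0],[[0.003,0,0],[0,0,0],0],[[0.003,0,0],[0,0,0],0],[[0.003,0,0],[0,0,0],0],[[0.003,0,0],[0,0,0],0],[[0.002,0,0],[0,0,0],0],[[0,0,0],[0,0,0],0]]'

```text
time: 5.4
tcp_pos: [590.8, -139.6, 121.5]
orientation: [[-0.989, -0.149, -0.001], [-0.149, 0.989, 0.0], [0.001, 0.0, -1.0]]
wrist_force: [-0.5, -0.2, 1.0]
gripper_width: 0.4
gripper_force: 0.0
```

```bash
python3 d.py 585.4 -140.3 122
python3 - <<'E'
from h import *
a=snap('scene')['pixels'][205:305,235:335,::-1]
cv2.imwrite('pics/c2.png',cv2.resize(cv2.convertScaleAbs(a,alpha=1.3),None,fx=6,fy=6,interpolation=2))
E
```

```text
tcp [ 590.8 -139.6  121.5] y ang 98.6 tilt [-0.001  0.    -1.   ] F [-0.5 -0.2  1. ] w 0.4 t 5.4
tool delta m [ 0.0055  0.0002 -0.0005] n50 0.10974637253491303
```

View pics/c2.png

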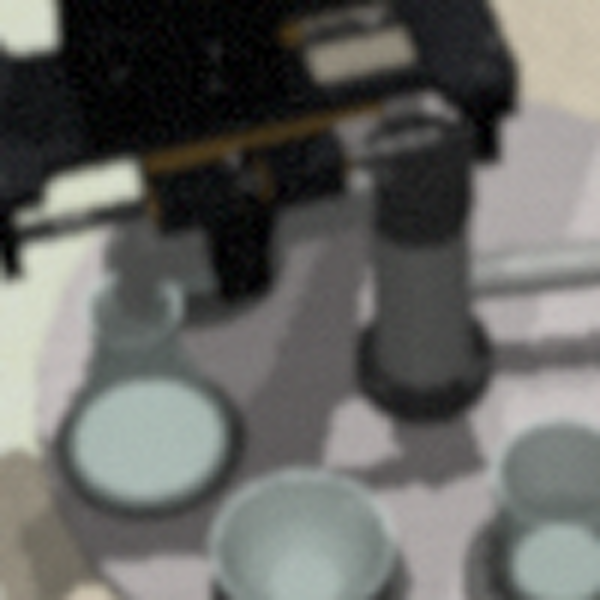

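Call:
send_rows --steps '[[[-0.005,0,0],[0,0,0],0],[[-0.015,0,0],[0,0,0],0],[[-0.015,0,0],[0,0,0],0],[[0,0,-0.03],[0,0,0],0],[[0,0,-0.04],[0,0,0],0],[[0,0,-0.03],[0,0,0],0],[[0,0.04,0],[0,0,0],0],[[0,0.05,0],[0,0,0],0],[[0,0.05,0],[0,0,0],0],[[0,0.05,0],[0,0,0],0]]'

```text
time: 6.45
tcp_pos: [597.2, 55.5, 221.6]
orientation: [[-0.989, -0.149, -0.0], [-0.149, 0.989, 0.0], [0.0, 0.0, -1.0]]
wrist_force: [0.9, 0.1, 0.4]
gripper_width: 0.4
gripper_force: 0.0
```

Call:
send_rows --steps '[[[0,0.05,0],[0,0,0],0],[[0,0.05,0],[0,0,0],0],[[0,0.05,0],[0,0,0],0],[[0,0.03,0],[0,0,0],0],[[0,0,0],[0,0,0],0],[[0,0,0],[0,0,0],0],[[0,0,0],[0,0,0],0],[[0,0,0],[0,0,0],0],[[0,0,0],[0,0,0],0],[[0,0,0],[0,0,0],0]]'

```text
time: 7.45
tcp_pos: [570.9, 230.7, 221.7]
orientation: [[-0.989, -0.148, 0.0], [-0.148, 0.989, 0.0], [-0.0, 0.0, -1.0]]
wrist_force: [-0.0, 0.5, 0.9]
gripper_width: 0.6
gripper_force: 0.0
```

```bash
python3 d.py 610 60 160
python3 - <<'E'
from h import *
a=np.mean([snap('top')['pixels'].astype(float) for _ in range(4)],0)[205:280,320:410,::-1];b=snap('scene')['pixels'][215:290,240:330,::-1]
v=[cv2.resize(cv2.convertScaleAbs(x,alpha=k),None,fx=4.4,fy=8*.55,interpolation=2) for x,k in((a,1.7),(b,1.3))]
v=[cv2.resize(x,(400,333)) for x in v]
cv2.imwrite('pics/c3.png',np.hstack(v))
E
```

```text
tcp [570.9 230.7 221.7] y ang 98.5 tilt [ 0.  0. -1.] F [-0.   0.5  0.9] w 0.6 t 7.45
tool delta m [-0.0134 -0.1746  0.0616] n50 3.491623335102178
```

View pics/c3.png

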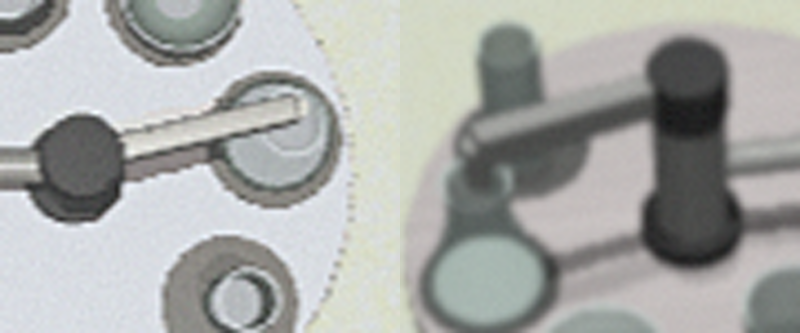

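```bash
cat > m2.py <<'E'
from h import *
t=snapshot('top');s=snapshot('scene');k=4.44
T=lambda x,y,z:ray(t,320+(x+.5)/k-.5,205+(y+.5)/k-.5,z)
S=lambda x,y,z:ray(s,240+(x-400+.5)/k-.5,215+(y+.5)/k-.5,z)
c=np.mean([T(80,152,142),S(687,62,142)],0);print(T(80,152,142),S(687,62,142))
for n,a in(('bar end',T(298,109,139)),('mouth?',T(294,126,96)),('foot',T(277,139,14)),('mouth S',S(480,184,96)),('outletS',S(485,180,100))):
    d=(a-T(80,152,142))[:2];print(n,a.round(1),np.hypot(*d).round(1),np.degrees(np.arctan2(d[1],d[0])).round(1))
R=lambda r,a,z:[c[0]+r*np.cos(np.radians(a)),c[1]+r*np.sin(np.radians(a)),z]
for a in(-76,-78,-80,-82):
  P=[R(110,a,139),R(110,a,100),R(110,a,96)]
  print(a,'top',((proj(t,P)-[320,205])*k).round().tolist(),'sc',((proj(s,P)-[240,215])*k+[400,0]).round().tolist())
E
python3 m2.py
```

```text
[558.75398727 -68.32852969 142.        ] [556.51103826 -69.57228069 142.        ]
bar end [ 578.8 -176.6  139. ] 110.1 -79.5
mouth? [ 574.  -179.5   96. ] 112.2 -82.2
foot [ 574.  -179.8   14. ] 112.5 -82.2
mouth S [ 579.1 -176.9   96. ] 110.5 -79.4
outletS [ 580.3 -174.2  100. ] 108.0 -78.5
-76 top [[294.0, 96.0], [285.0, 104.0], [284.0, 104.0]] sc [[474.0, 133.0], [481.0, 185.0], [482.0, 190.0]]
-78 top [[296.0, 104.0], [287.0, 111.0], [286.0, 112.0]] sc [[472.0, 127.0], [479.0, 179.0], [479.0, 184.0]]
-80 top [[298.0, 111.0], [289.0, 118.0], [288.0, 119.0]] sc [[470.0, 122.0], [476.0, 174.0], [477.0, 179.0]]
-82 top [[299.0, 119.0], [290.0, 126.0], [289.0, 126.0]] sc [[468.0, 116.0], [475.0, 168.0], [475.0, 173.0]]
```

Run:
```python
from h import *
def av(n): return np.mean([snap(n)['pixels'].astype(float) for _ in range(8)],0)[...,::-1]
a=av('top')[215:257,362:402];b=av('scene')[230:272,240:280]
f=lambda x,g:cv2.resize(np.clip((x-x.min())/(np.percentile(x,99)-x.min())*255,0,255).astype(np.uint8),(400,420),interpolation=cv2.INTER_CUBIC)
cv2.imwrite('pics/c4.png',np.hstack([f(a,1),f(b,1)]))
```

```text
(no output)
```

View pics/c4.png

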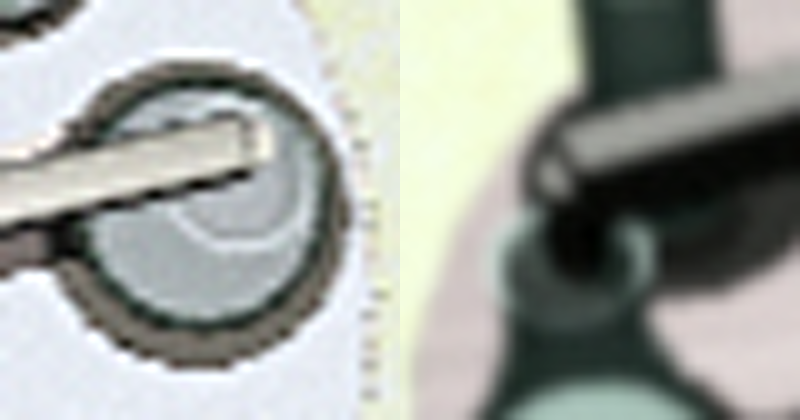

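Run:
```python
from h import *
t=snapshot('top');s=snapshot('scene')
c=np.array([558.4,-68.5,0])
for n,a in(('mouth',ray(t,385.6,232.0,96)),('foot',ray(t,382,234.7,12)),('barend',ray(t,362+26.6-.5,215+13.9-.5,139)),('mouthS',ray(s,257.1,255,96)),('tipS',ray(s,257.7,256.5,100)),('tipS-',ray(s,257.7,255.5,100))):
    d=(a-c)[:2];print(n,a.round(1),np.hypot(*d).round(1),np.degrees(np.arctan2(d[1],d[0])).round(1))
```

```text
mouth [ 576.3 -179.    96. ] 112.0 -80.8
foot [ 577.1 -180.1   12. ] 113.2 -80.5
barend [ 580.4 -179.6  139. ] 113.3 -78.8
mouthS [ 575.9 -177.8   96. ] 110.7 -80.9
tipS [ 583.7 -176.8  100. ] 111.3 -76.9
tipS- [ 580.9 -176.6  100. ] 110.4 -78.2
```

```bash
python3 d.py 617.1 -135.7 122
```

```text
tcp [570.7 231.4 221.6] y ang 98.6 tilt [-0. -0. -1.] F [0.6 0.4 1. ] w 0.7 t 8.7
tool delta m [ 0.009  -0.3699  0.0996] n50 7.398605603555203
```

Call:
send_rows --steps '[[[0,-0.045,0],[0,0,0],0],[[0,-0.045,0],[0,0,0],0],[[0,-0.045,0],[0,0,0],0],[[0,-0.045,0],[0,0,0],0],[[0,-0.045,0],[0,0,0],0],[[0,-0.045,0],[0,0,0],0],[[0,-0.045,0],[0,0,0],0],[[0,-0.045,0],[0,0,0],0],[[0,-0.01,0],[0,0,0],0],[[0,0,0],[0,0,0],0]]'

```text
time: 9.7
tcp_pos: [625.5, -137.1, 221.6]
orientation: [[-0.989, -0.145, -0.0], [-0.145, 0.989, -0.001], [0.0, -0.001, -1.0]]
wrist_force: [0.5, -0.4, -0.2]
gripper_width: 0.7
gripper_force: 0.0
```

```bash
python3 d.py 617.1 -135.7 122
```

```text
tcp [ 625.5 -137.1  221.6] y ang 98.3 tilt [-0.    -0.001 -1.   ] F [ 0.5 -0.4 -0.2] w 0.7 t 9.7
tool delta m [0.0081 0.0028 0.0996] n50 1.9910795766630596
```

Call:
send_rows --steps '[[[0,0,0.02],[0,0,0],0],[[0,0,0.02],[0,0,0],0],[[0,0,0.02],[0,0,0],0],[[0,0,0.02],[0,0,0],0],[[0,0,0.02],[0,0,0],0],[[0.008,0,0],[0,0,0],0],[[0.008,0,0],[0,0,0],0],[[0.008,0,0],[0,0,0],0],[[0.004,0,0],[0,0,0],0],[[0,0,0],[0,0,0],0]]'

```text
time: 10.7
tcp_pos: [598.1, -138.8, 122.6]
orientation: [[-0.989, -0.149, 0.001], [-0.149, 0.989, 0.001], [-0.002, 0.0, -1.0]]
wrist_force: [-0.3, 0.0, -0.1]
gripper_width: 0.6
gripper_force: 0.0
```

```bash
python3 d.py 587.4 -140.1 122
```

```text
tcp [ 598.1 -138.8  122.6] y ang 98.6 tilt [ 0.001  0.001 -1.   ] F [-0.3  0.  -0.1] w 0.6 t 10.7
tool delta m [0.0108 0.0003 0.0006] n50 0.21511507572972255
```

Call:
send_rows --steps '[[[0.003,0,0],[0,0,0],0],[[0.002,0,0],[0,0,0],0],[[0.002,0,0],[0,0,0],0],[[0.002,0,0],[0,0,0],0],[[0.0018,0,0],[0,0,0],0],[[0,0,0],[0,0,0],0],[[0,0,0],[0,0,0],0],[[0,0,0],[0,0,0],0],[[0,0,0],[0,0,0],0],[[0,0,0],[0,0,0],0]]'

```text
time: 11.7
tcp_pos: [587.5, -140.2, 121.5]
orientation: [[-0.989, -0.149, -0.0], [-0.149, 0.989, 0.0], [0.0, 0.0, -1.0]]
wrist_force: [-0.6, 0.8, 0.5]
gripper_width: 0.9
gripper_force: 0.0
```

Call:
send_rows --steps '[[[-0.005,0,0],[0,0,0],0],[[-0.015,0,0],[0,0,0],0],[[-0.015,0,0],[0,0,0],0],[[0,0,-0.03],[0,0,0],0],[[0,0,-0.04],[0,0,0],0],[[0,0,-0.03],[0,0,0],0],[[0,0.04,0],[0,0,0],0],[[0,0.05,0],[0,0,0],0],[[0,0.05,0],[0,0,0],0],[[0,0.03,0],[0,0,0],0]]'

```text
time: 12.7
tcp_pos: [596.4, 38.0, 221.5]
orientation: [[-0.988, -0.153, -0.0], [-0.153, 0.988, 0.002], [0.0, 0.002, -1.0]]
wrist_force: [1.0, 0.3, -0.2]
gripper_width: 0.3
gripper_force: 0.0
```

```bash
python3 d.py 615 70 160
python3 - <<'E'
from h import *
def av(n): return np.mean([snap(n)['pixels'].astype(float) for _ in range(6)],0)[...,::-1]
a=av('top')[215:257,362:402];b=av('scene')[230:272,240:280]
f=lambda x,g:cv2.resize(np.clip((x-x.min())/(np.percentile(x,99)-x.min())*255,0,255).astype(np.uint8),(400,420),interpolation=cv2.INTER_CUBIC)
cv2.imwrite('pics/c5.png',np.hstack([f(a,1),f(b,1)]))
E
```

```text
tcp [596.4  38.  221.5] y ang 98.8 tilt [-0.     0.002 -1.   ] F [ 1.   0.3 -0.2] w 0.3 t 12.7
tool delta m [-0.0233  0.0287  0.0615] n50 1.2302535768835865
```

View pics/c5.png

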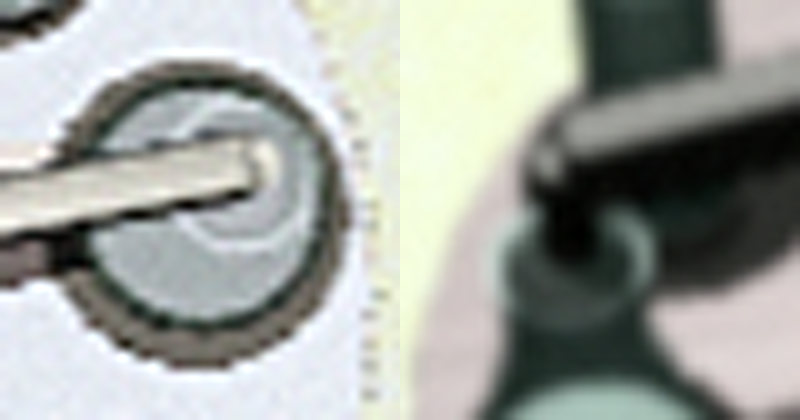

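Call:
send_rows --steps '[[[0,0,0],[0,0,4.3],0],[[0,0,0],[0,0,4.3],0],[[-0.008,0.015,0],[0,0,0],0],[[-0.008,0.015,0],[0,0,0],0],[[0,0,0.03],[0,0,0],0],[[0,0,0.03],[0,0,0],0],[[0,0,0.03],[0,0,0],0],[[0,0,0.02],[0,0,0],0],[[0,0,0.006],[0,0,0],0],[[0,0,0],[0,0,0],0]]'

```text
time: 14.3
tcp_pos: [612.8, 64.1, 104.8]
orientation: [[-1.0, -0.002, -0.001], [-0.002, 1.0, -0.001], [0.001, -0.001, -1.0]]
wrist_force: [-0.6, 0.5, 1.1]
gripper_width: 0.6
gripper_force: 0.0
```

```bash
python3 d.py 617 107 105
```

```text
tcp [612.8  64.1 104.8] y ang 90.1 tilt [-0.001 -0.001 -1.   ] F [-0.6  0.5  1.1] w 0.6 t 14.3
tool delta m [-0.0043  0.0429 -0.0002] n50 0.8576826635899947
```

Call:
send_rows --steps '[[[0,0.011,0],[0,0,0],0],[[0,0.011,0],[0,0,0],0],[[-0.002,0.01,0],[0,0,0],0],[[-0.002,0.011,0],[0,0,0],0],[[0.002,0.011,0],[0,0,0],0],[[0.002,0.011,0],[0,0,0],0],[[0.0065,0.01,0],[0,0,0],0],[[0.0065,0.01,0],[0,0,0],0],[[0.009,0.006,0],[0,0,0],0],[[0.009,0.005,0],[0,0,0],0]]'

```text
time: 15.3
tcp_pos: [583.0, 159.2, 106.4]
orientation: [[-1.0, 0.0, 0.003], [0.0, 1.0, -0.001], [-0.003, -0.001, -1.0]]
wrist_force: [4.7, -3.8, -0.5]
gripper_width: 0.7
gripper_force: 2.2
```

Call:
send_rows --steps '[[[0.002,0,0],[0,0,0],0],[[0.002,0,0],[0,0,0],0],[[0.001,0,0],[0,0,0],0],[[0.001,0,0],[0,0,0],0],[[0,0,0],[0,0,0],0],[[0,0,0],[0,0,0],0],[[0,0,0],[0,0,0],0],[[0,0,0],[0,0,0],0],[[0,0,0],[0,0,0],0],[[0,0,0],[0,0,0],0]]'

```text
time: 16.3
tcp_pos: [577.1, 160.2, 106.2]
orientation: [[-1.0, -0.0, 0.002], [-0.0, 1.0, 0.001], [-0.002, 0.001, -1.0]]
wrist_force: [5.6, 4.0, 0.5]
gripper_width: 0.5
gripper_force: 3.1
```

Call:
send_rows --steps '[[[0.001,0,0],[0,0,0],0],[[0.001,0,0],[0,0,0],0],[[0,0,0],[0,0,0],0],[[0,0,0],[0,0,0],0],[[0,0,0],[0,0,0],0],[[0,0,0],[0,0,0],0],[[0,0,0],[0,0,0],0],[[0,0,0],[0,0,0],0],[[0,0,0],[0,0,0],0],[[0,0,0],[0,0,0],0]]'

```text
time: 17.3
tcp_pos: [576.9, 160.1, 106.4]
orientation: [[-1.0, 0.0, 0.006], [0.0, 1.0, 0.002], [-0.006, 0.002, -1.0]]
wrist_force: [14.2, 4.7, -4.8]
gripper_width: 0.3
gripper_force: 7.0
```

Call:
send_rows --steps '[[[-0.005,0,0],[0,0,0],0],[[-0.015,0,0],[0,0,0],0],[[-0.015,0,0],[0,0,0],0],[[0,0,-0.03],[0,0,0],0],[[0,0,-0.04],[0,0,0],0],[[0,0,-0.04],[0,0,0],0],[[0,0.04,0],[0,0,0],0],[[0,0.045,0],[0,0,0],0],[[0,0.04,0],[0,0,0],0],[[0,0,0],[0,0,0],0]]'

```text
time: 18.3
tcp_pos: [606.3, 291.7, 213.9]
orientation: [[-1.0, -0.009, -0.004], [-0.009, 1.0, 0.001], [0.004, 0.001, -1.0]]
wrist_force: [-0.2, 1.0, -0.5]
gripper_width: 0.6
gripper_force: 0.0
```

Run:
```python
from h import *
a=snap('top')['pixels'][165:315,220:420,::-1];b=snap('scene')['pixels'][195:345,225:425,::-1]
v=[cv2.resize(cv2.convertScaleAbs(x,alpha=k),(400,300),interpolation=2) for x,k in((a,1.7),(b,1.2))]
cv2.imwrite('pics/c6.png',np.hstack(v));print(sense()['tcp_pos'],sense()['wrist_force'])
```

```text
[608.02606878 284.73686655 214.52702156] [ 0.1224444  -1.30900838 -0.03411489]
```

View pics/c6.png

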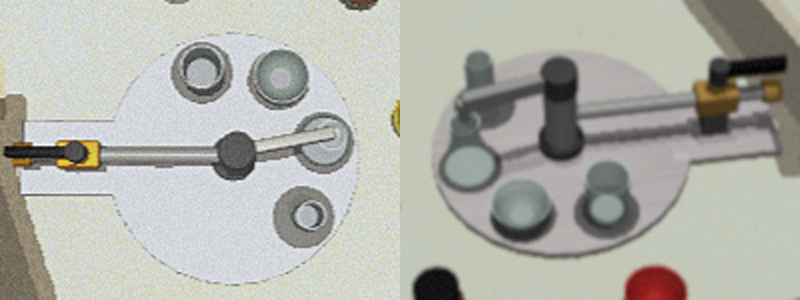

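The top view shows the lever at (5–75, 153), in line with the pipe. The spout tip at (333, 133) is over the flask mouth, and the glassware is undisturbed.

```bash
python3 -c "
from bench import sign_off;print(sign_off())"
```

```text
the job is handed in; nothing more can be done
None
```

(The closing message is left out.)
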